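Find and release the latched key of a four-station stirrer

TASK

One station of the four-station vial stirrer has been left switched on: its push-push key is still latched down, a little lower than the other three. Using the fingertips, tap each of the four keys lightly, one after the other from the left to the right as the robot sees them, to feel which one sits low and does not give, without switching any of them on or off; after all four, press the latched key right down and let it spring back up, so that all four stations are off. Never push one of the other keys far enough to latch, and leave the vials and the other things on the bench where they stand.

Things in the scene. Friction and masses are not known exactly. Their poses are not given: they have to be found in the camera images.
- stirrer: Four-station vial stirrer, fixed to the bench: white housing 145 mm deep (its x, away from the robot), 252 mm wide (its y, to the robot's left), flat deck 46 mm above the bench; origin at the centre of its underside, on the bench, z up; turned by up to 15 degrees.
- station_1 (a point): Point on the deck (46 mm above the bench) under the middle of the leftmost key, axes as the stirrer's. Stations 1 to 4 lie in a row 55 mm apart at stirrer x -38 mm and y +82.5, +27.5, -27.5, -82.5 mm, marked by one to four dots behind the keys; a black frame 3 mm high surrounds each key. Keys move straight down, 10 mm in all from their off position.
- station_2 (a point): The same for the second key from the left. Every key's spring pushes up with 1 N in the off position and 0.45 N more per mm down (5.5 N at the bottom, 10 mm); fast motion is resisted by about 50 N per m/s, so it springs back in about 0.3 s. A slow tap of 2 N sinks a free key about 2 mm, and it follows the finger back up.
- station_3 (a point): The same for the third key from the left. A latched key rests 4.2 mm below the off position and hardly gives below 2.9 N. Pushed to 9 mm below off or deeper (about 5 N; the stop is at 10 mm) and let go, it comes right back up to off; pushed only to 7.5 mm or less, it stays latched.
- station_4 (a point): The same for the rightmost key. A free key pushed 8 mm or deeper and let go catches in its latch; pushed less than 7 mm, it springs back.
- vial_block (a point): Centre of the top of the aluminium block at the back of the stirrer (80 mm behind the key row), 46 mm deep, 232 mm wide, its top 70 mm above the bench. Four wells hold capped vials that reach up to 107 mm above the bench.
- key_a: One of four identical white push-push keys (which one stands at which station varies, and so does which station is the latched one): flat-topped cap 24 mm (x) by 26 mm (y), origin at the centre of its TOP face, axes as the stirrer's. Off, its top is 63 mm above the bench; latched down (on) it rests at 58.8 mm.
- key_b: One of four identical white push-push keys (which one stands at which station varies, and so does which station is the latched one): flat-topped cap 24 mm (x) by 26 mm (y), origin at the centre of its TOP face, axes as the stirrer's. Off, its top is 63 mm above the bench; latched down (on) it rests at 58.8 mm.
- key_c: One of four identical white push-push keys (which one stands at which station varies, and so does which station is the latched one): flat-topped cap 24 mm (x) by 26 mm (y), origin at the centre of its TOP face, axes as the stirrer's. Off, its top is 63 mm above the bench; latched down (on) it rests at 58.8 mm.
- key_d: One of four identical white push-push keys (which one stands at which station varies, and so does which station is the latched one): flat-topped cap 24 mm (x) by 26 mm (y), origin at the centre of its TOP face, axes as the stirrer's. Off, its top is 63 mm above the bench; latched down (on) it rests at 58.8 mm.
- vial_1: Capped glass sample vial, 25 mm across, 57 mm tall, standing loose in a well of the stirrer's block, 20 mm deep in it; origin at the centre of its underside. Bystander: leave it.
- vial_2: Capped glass sample vial, 25 mm across, 57 mm tall, standing loose in a well of the stirrer's block, 20 mm deep in it; origin at the centre of its underside. Bystander: leave it.
- vial_3: Capped glass sample vial, 25 mm across, 57 mm tall, standing loose in a well of the stirrer's block, 20 mm deep in it; origin at the centre of its underside. Bystander: leave it.
- vial_4: Capped glass sample vial, 25 mm across, 57 mm tall, standing loose in a well of the stirrer's block, 20 mm deep in it; origin at the centre of its underside. Bystander: leave it.
- mouse: Black computer mouse, 118 x 59 x 39 mm, lying on the bench to the left; origin under its middle. Bystander.
- timer: Small white bench timer with three small keys, 70 x 62 x 18 mm, lying on the bench to the right; origin under its middle. Bystander; its keys are not the ones meant.
- slide_carton: White carton, 42 x 52 x 59 mm, standing on the bench to the right; origin under its middle. Bystander.
- mortar: Small brown agate mortar, 65 mm across, 22 mm high, on the bench to the right; origin under its middle. Bystander.
- pestle: Small agate pestle, 18 x 58 x 17 mm, lying beside the mortar; origin under its middle. Bystander.

How it is judged:
On the way, in this order (a step that is already met when the one before it is completed fails the run):
1. a fingertip taps the leftmost key before any key has been released (((contact force between the fingers and key_a above 0.3 N and y of key_a in the frame of stirrer between 0.055 and 0.2 m) or (contact force between the fingers and key_b above 0.3 N and y of key_b in the frame of stirrer between 0.055 and 0.2 m) or (contact force between the fingers and key_c above 0.3 N and y of key_c in the frame of stirrer between 0.055 and 0.2 m) or (contact force between the fingers and key_d above 0.3 N and y of key_d in the frame of stirrer between 0.055 and 0.2 m)) and not ((z of key_a in the frame of stirrer above 0.0615 m and distance of key_a from where it was at the start of the episode above 0.003 m) or (z of key_b in the frame of stirrer above 0.0615 m and distance of key_b from where it was at the start of the episode above 0.003 m) or (z of key_c in the frame of stirrer above 0.0615 m and distance of key_c from where it was at the start of the episode above 0.003 m) or (z of key_d in the frame of stirrer above 0.0615 m and distance of key_d from where it was at the start of the episode above 0.003 m))), for 0.04 s.
2. a fingertip taps the second key from the left before any key has been released (((contact force between the fingers and key_a above 0.3 N and y of key_a in the frame of stirrer between 0 and 0.055 m) or (contact force between the fingers and key_b above 0.3 N and y of key_b in the frame of stirrer between 0 and 0.055 m) or (contact force between the fingers and key_c above 0.3 N and y of key_c in the frame of stirrer between 0 and 0.055 m) or (contact force between the fingers and key_d above 0.3 N and y of key_d in the frame of stirrer between 0 and 0.055 m)) and not ((z of key_a in the frame of stirrer above 0.0615 m and distance of key_a from where it was at the start of the episode above 0.003 m) or (z of key_b in the frame of stirrer above 0.0615 m and distance of key_b from where it was at the start of the episode above 0.003 m) or (z of key_c in the frame of stirrer above 0.0615 m and distance of key_c from where it was at the start of the episode above 0.003 m) or (z of key_d in the frame of stirrer above 0.0615 m and distance of key_d from where it was at the start of the episode above 0.003 m))), for 0.04 s.
3. a fingertip taps the third key from the left before any key has been released (((contact force between the fingers and key_a above 0.3 N and y of key_a in the frame of stirrer between -0.055 and 0 m) or (contact force between the fingers and key_b above 0.3 N and y of key_b in the frame of stirrer between -0.055 and 0 m) or (contact force between the fingers and key_c above 0.3 N and y of key_c in the frame of stirrer between -0.055 and 0 m) or (contact force between the fingers and key_d above 0.3 N and y of key_d in the frame of stirrer between -0.055 and 0 m)) and not ((z of key_a in the frame of stirrer above 0.0615 m and distance of key_a from where it was at the start of the episode above 0.003 m) or (z of key_b in the frame of stirrer above 0.0615 m and distance of key_b from where it was at the start of the episode above 0.003 m) or (z of key_c in the frame of stirrer above 0.0615 m and distance of key_c from where it was at the start of the episode above 0.003 m) or (z of key_d in the frame of stirrer above 0.0615 m and distance of key_d from where it was at the start of the episode above 0.003 m))), for 0.04 s.
4. a fingertip taps the rightmost key before any key has been released (((contact force between the fingers and key_a above 0.3 N and y of key_a in the frame of stirrer between -0.2 and -0.055 m) or (contact force between the fingers and key_b above 0.3 N and y of key_b in the frame of stirrer between -0.2 and -0.055 m) or (contact force between the fingers and key_c above 0.3 N and y of key_c in the frame of stirrer between -0.2 and -0.055 m) or (contact force between the fingers and key_d above 0.3 N and y of key_d in the frame of stirrer between -0.2 and -0.055 m)) and not ((z of key_a in the frame of stirrer above 0.0615 m and distance of key_a from where it was at the start of the episode above 0.003 m) or (z of key_b in the frame of stirrer above 0.0615 m and distance of key_b from where it was at the start of the episode above 0.003 m) or (z of key_c in the frame of stirrer above 0.0615 m and distance of key_c from where it was at the start of the episode above 0.003 m) or (z of key_d in the frame of stirrer above 0.0615 m and distance of key_d from where it was at the start of the episode above 0.003 m))), for 0.04 s.
5. the latched key is released: it has come up to its off position (((z of key_a in the frame of stirrer above 0.0615 m and distance of key_a from where it was at the start of the episode above 0.003 m) or (z of key_b in the frame of stirrer above 0.0615 m and distance of key_b from where it was at the start of the episode above 0.003 m) or (z of key_c in the frame of stirrer above 0.0615 m and distance of key_c from where it was at the start of the episode above 0.003 m) or (z of key_d in the frame of stirrer above 0.0615 m and distance of key_d from where it was at the start of the episode above 0.003 m))), for 0.1 s.
At the end, for the whole second after the job is handed in: All four keys are off (each cap's top within 1.5 mm of its off height, 63 mm above the bench) and at rest; every vial stands in its well (within 15 mm of its start, tilted less than 11 degrees) and the mouse, timer, carton, mortar and pestle are within 15 mm of where they stood (z of each of key_a, key_b, key_c, key_d in the frame of stirrer above 0.0615 m and linear speed of each of key_a, key_b, key_c, key_d below 0.01 m/s and distance of each of vial_1, vial_2, vial_3, vial_4, mouse, timer, slide_carton, mortar, pestle from where it was at the start of the episode below 0.015 m and angle between each of vial_1, vial_2, vial_3, vial_4's own z axis and vertical below 0.2 rad); the robot touches nothing.
It fails at once if a free key is pushed more than 7.2 mm down, to its latch (the latched key cannot move so far) (distance of any of key_a, key_b, key_c, key_d from where it was at the start of the episode above 0.0072 m).
It fails at once if a vial is lifted, tipped or carried off (more than 15 mm) (distance of any of vial_1, vial_2, vial_3, vial_4 from where it was at the start of the episode above 0.015 m).
It fails at once if something else on the bench is shifted by more than 15 mm (distance of any of mouse, timer, slide_carton, mortar, pestle from where it was at the start of the episode above 0.015 m).
It also fails if it takes over 59 s, if anything falls off the work surface, if the arm or the gripper's body presses on something with over 40 N, if the wrist force passes 120 N, or if a joint passes its speed limit or range.

ROBOT

A 7-joint arm with a two-finger parallel gripper is mounted at the origin on a cart in front of the work surface, level with it; the furniture and walls round the work are solid. World frame = base frame: x ahead of the robot, y to its left, z up, the work surface at z = 0. Lengths are in m, angles in rad, forces in N, time in s.
With the tool pointing down it reaches from about 0.4 to 0.85 m from the base axis. Payload 10.4 kg.
Tool frame: the origin (TCP) lies at the very end of the fingers, on their centre line; the grasp point (between the pads) lies manip.grasp_offset behind it (manip.grasp_offset is the distance from the TCP to the grasp point, in m); z points along the fingers, x is the direction in which the jaws open and shut, and the axes are right-handed (so a half turn about z gives the same grasp; the last joint's range is limited). The gripper opens to 85 mm and grips with 20 to 120 N. Pads are 22 mm wide; open, the fingers measure 114 mm over their backs; the gripper's body (76 mm by 85 mm) begins 54 mm behind the grasp point. The pads swing forward as they close: fully open they stand 13 mm farther back than shut.
Start: joints at [-1.184, 0.332, -0.065, 1.46, 0.022, 1.35, -0.088], TCP at [0.249, 0.573, 0.231] pointing down, gripper open.
Joint ranges: [-2.6, 2.6], [-0.5, 2.12], [-1.47, 1.34], [0.16, 2.42], [-1.27, 4.41], [0.06, 2.06], [-2.6, 2.6]. Speed limits (rad/s): [2.22, 2.22, 2.79, 2.79, 3.14, 3.14, 3.14].

INTERFACE

Orientations are given as a unit quaternion [x, y, z, w].
In Python, from workcell import manip gives the robot as it stands.
- The arm moves only by the shell command python3 -m crank 'ROWS' [FORCE]. ROWS is JSON, a list that holds one entry, the list of rows, each a list of 7 numbers: the shift along the world's x, y, z in units of 60 mm (1.0 is 60 mm), then the turn, a rotation vector about the world's x, y, z in units of 5 degrees (1.0 is 5 degrees), then the finger opening in mm, from 0 to 85.4. A call has 1 to 8 rows; each row shifts and turns the commanded pose from where the row before left it; what a row does not reach is not made up. A row lasts 1/8 s, in which the tool goes at most 62.5 mm and 10.7 degrees, less where a joint would pass 70% of its speed; a pose out of reach is approached as far as the arm can. A call is refused whole if a number of a shift passes 1 or a number of a turn 1, either way. A call with a gripper value outside its range is refused whole. The fingers move at their own pace and stop on an object; FORCE is the grip in N (left out, the last holds). Time passes only in rows, so rows that do not move let the fingers close. It gives the time, the measured TCP pose, the force and the opening at its end, in the units of the state.
- manip.get_obs(): the state, without advancing time (a new reading comes with each control period).
- manip.camera(name): name is "scene" or "top"; returns (picture, depth): 480x640x3 uint8, blue, green, red; 480x640 float32, m along the optical axis (not along the pixel's ray), 0 where there is no reading.
- manip.get_calibration(name): a dict with "fx", "fy", "cx", "cy" (pixels), "rvec" (rotation vector, rad) and "tvec" (3), from world to camera coordinates, as OpenCV has them. Camera axes: x right, y down, z forward; pixel columns grow to the right and rows downward; lengths in m; the calibration is good to about 2 mm. A picture is of the moment at which its call begins. get_calibration takes no time and is no camera call.
- manip.hand_in(): hands the job in, once; it reports no verdict.
The state is a dict: "clock": time; "joint_pos": joint angles; "joint_velocities": joint speeds; "tau": joint torques, N m; "position": TCP position; "ee_rot": TCP orientation; "ft_force": force on the tool from outside, world axes, zero at the start; "torque": the same for the moment, N m; "grip_width": opening from 0.0 (shut) to 1.0 (fully open).
Only numpy, scipy, OpenCV 4.12 (cv2) and the standard library are available. Lean on these libraries where they do the work, as an engineer would, in place of code of your own. Each camera call takes 0.05 s, during which the arm holds its last target.

## Working session

There is one attempt and no reset: what is moved stays moved. The work goes in short steps, Python scripts to look and compute and a shell command to move; the robot and the scene stay as the last step left them, time stands still between calls to the robot, and variables do not carry over. Pictures are saved under pics/ and viewed, and the job is handed in when it is done.

```bash
mkdir -p pics; ls; python3 - <<'E'
from workcell import manip
import cv2,numpy as np
o=manip.get_obs()
for k,v in o.items(): print(k,np.round(v,4))
print(manip.grasp_offset)
for n in("scene","top"):
    im,d=manip.camera(n); cv2.imwrite(f"pics/{n}0.png",im); np.save(f"pics/{n}0.npy",d)
    print(n,manip.get_calibration(n))
E
```

```text
pics
clock 0.0
joint_pos [-1.1836  0.3328 -0.0647  1.461   0.0216  1.3499 -0.0885]
joint_velocities [ 0.0004  0.0025 -0.0001  0.0001 -0.0011 -0.002  -0.0004]
tau [ 1.00000e-04 -6.25439e+01  4.86000e-02 -3.91618e+01  1.61000e-02
  9.40000e-03 -1.00000e-04]
position [0.2488 0.5729 0.2305]
ee_rot [ 8.362e-01  5.485e-01 -6.000e-04  4.000e-04]
ft_force [ 0.3819 -0.2928  0.2105]
torque [ 0.0087  0.0122 -0.0251]
grip_width 0.9963
0.0187
scene {'fx': 596.173509149711, 'fy': 596.173509149711, 'cx': 317.081212845364, 'cy': 235.61076011777777, 'rvec': array([ 2.09961209, -0.58291431,  0.32886818]), 'tvec': array([-0.46654778,  0.19452659,  1.43217518])}
top {'fx': 465.22167673090325, 'fy': 465.22167673090325, 'cx': 328.85955932288283, 'cy': 236.31367129622663, 'rvec': array([ 2.16717779, -2.05402556,  0.21556917]), 'tvec': array([-0.05513895,  0.52540621,  1.00788391])}
```

View pics/scene0.png

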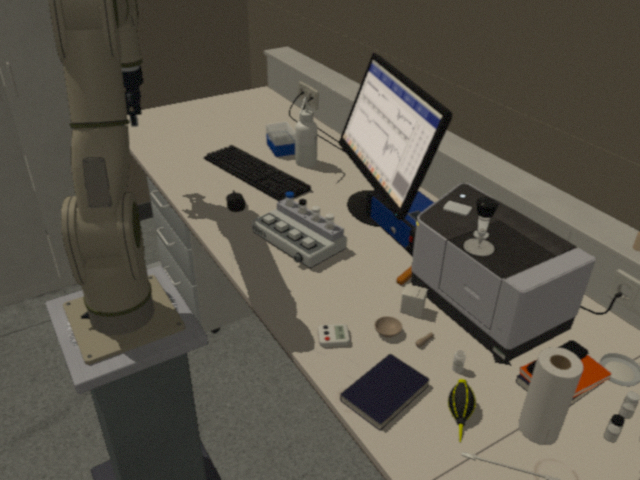

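View pics/top0.png

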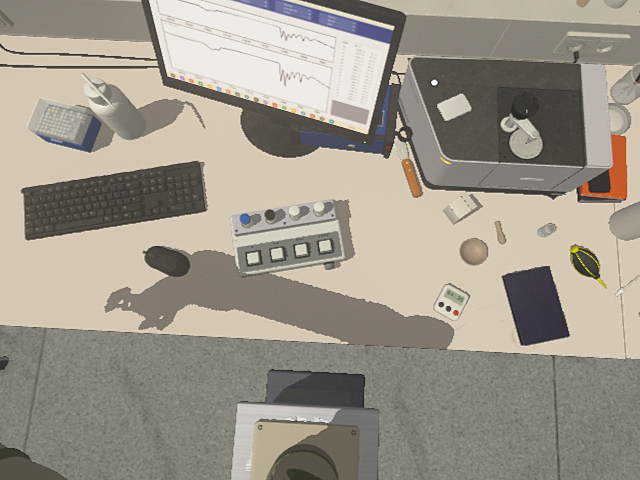

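The top view shows the keys at about (253,258), (278,254), (302,250) and (325,246), with the vials behind them around y≈213. Next I'll measure them.

```bash
cat > h.py <<'E'
import numpy as np,cv2
from workcell import manip
def cal(n):
    c=manip.get_calibration(n);K=np.array([[c['fx'],0,c['cx']],[0,c['fy'],c['cy']],[0,0,1]]);R=cv2.Rodrigues(c['rvec'])[0];return K,R,c['tvec']
def ray(n,u,v,z):
    K,R,t=cal(n);d=R.T@np.linalg.inv(K)@np.array([u,v,1.]);o=-R.T@t
    return o+d*(z-o[2])/d[2]
def pt(n,u,v,dep):
    K,R,t=cal(n);return R.T@(np.linalg.inv(K)@np.array([u,v,1.])*dep-t)
E
python3 - <<'E'
from h import *
im=cv2.imread('pics/top0.png');d=np.load('pics/top0.npy')
cv2.imwrite('pics/topcrop.png',cv2.resize(im[190:290,215:365],None,fx=5,fy=5,interpolation=cv2.INTER_CUBIC))
g=cv2.cvtColor(im,cv2.COLOR_BGR2GRAY)
for u,v in((253,258),(278,254),(302,250),(325,246)):
    w=g[v-10:v+11,u-10:u+11]; print(w[10],w[:,10])
    m=(g>150).astype(np.uint8); n,l,s,c=cv2.connectedComponentsWithStats(m[v-12:v+13,u-12:u+13],connectivity=4)
    k=l[12,12];cu,cv_=c[k]+[u-12,v-12];print(s[k],cu,cv_)
    p=ray('top',cu,cv_,.063);dd=np.median(d[v-2:v+3,u-2:u+3]);print(p.round(4),pt('top',cu,cv_,dd).round(4))
im=cv2.imread('pics/scene0.png')
cv2.imwrite('pics/sccrop.png',cv2.resize(im[180:270,245:355],None,fx=6,fy=6,interpolation=cv2.INTER_CUBIC))
E
```

```text
[125 130 103  56 195 222 211 208 209 209 204 208 207 208 219 165  88  60
  58 116 130] [129 128 122  58 118 222 208 204 206 205 204 210 212 218 202 110  69  78
 126 129 124]
[  6   6  12  12 111] 252.52252252252254 257.45045045045043
[0.4682 0.1414 0.063 ] [0.4689 0.1421 0.0589]
[127 103  54 196 223 214 210 208 208 208 206 208 208 218 166  87  61  69
  82 113 127] [126 129 118  91 204 211 207 207 207 207 206 206 212 212 158 115  55  77
 132 125 123]
[  5   6  12  11 111] 276.5135135135135 253.18018018018017
[0.4808 0.0884 0.063 ] [0.4808 0.0884 0.063 ]
[128  98  53 160 210 213 211 209 208 208 207 206 206 217 173  90  56  77
 115 128 126] [133 128 119  76 161 214 205 206 205 207 207 209 210 212 169 119  68  74
 126 128 125]
[  5   6  12  11 112] 300.5625 249.16964285714286
[0.4929 0.0351 0.063 ] [0.493  0.0351 0.062 ]
[124 134  93  52 173 218 213 208 208 209 208 210 207 207 220 170  90  58
  78 115 126] [122 131 122  77 121 220 209 205 207 206 208 207 210 214 197 114  67  71
 104 128 126]
[  6   6  12  12 112] 324.49107142857144 245.32142857142858
[ 0.5046 -0.0183  0.063 ] [ 0.5046 -0.0182  0.0627]
```

View pics/topcrop.png

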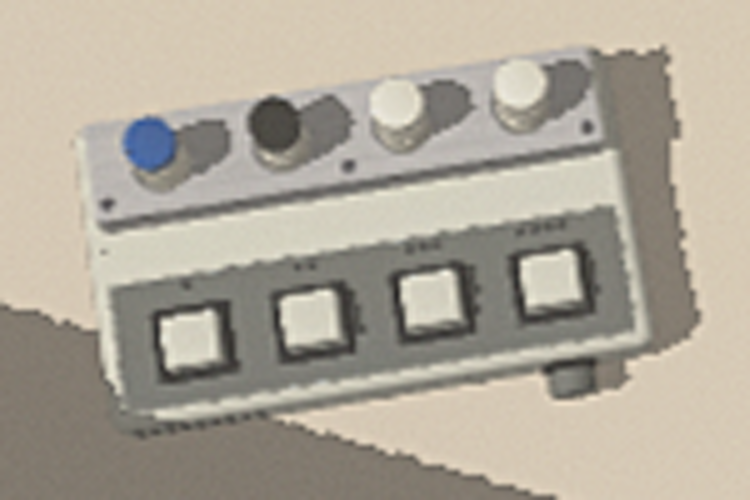

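View pics/sccrop.png

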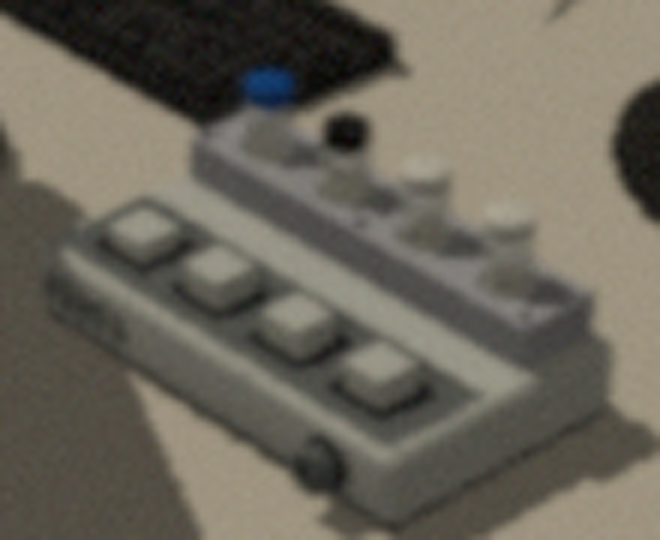

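Depth reads 58.9 mm on key 1 and about 62–63 mm on the others. The spacing is 54.4 mm against 55 and the yaw is 12.9°, so the fit is consistent. I'll close the fingers and move over key 1 with the jaws turned along the stirrer's x.

```bash
python3 -m crank '[[[0.228,-0.449,0,0,0,-0.67,0],[0.228,-0.449,0,0,0,-0.67,0],[0.228,-0.449,0,0,0,-0.67,0],[0.228,-0.449,0,0,0,-0.67,0],[0.228,-0.449,0,0,0,-0.67,0],[0.228,-0.449,0,0,0,-0.67,0],[0.228,-0.449,0,0,0,-0.67,0],[0.228,-0.449,0,0,0,-0.67,0]]]'
```

```text
clock: 1.1
position: [0.3593, 0.356, 0.2314]
ee_rot: [0.941, 0.338, 0.0, -0.0]
ft_force: [0.2, -0.1, -0.4]
grip_width: -0.002
```

```bash
python3 -m crank '[[[0.228,-0.449,-0.1,0,0,-0.67,0],[0.228,-0.449,-0.1,0,0,-0.67,0],[0.228,-0.449,-0.1,0,0,-0.67,0],[0.228,-0.449,-0.2,0,0,-0.67,0],[0.228,-0.449,-0.2,0,0,-0.67,0],[0.228,-0.449,-0.2,0,0,-0.67,0],[0.228,-0.449,-0.3,0,0,-0.67,0],[0.228,-0.449,-0.3,0,0,-0.67,0]]]'; python3 -m crank '[[[0,0,0,0,0,0,0],[0,0,0,0,0,0,0]]]'; python3 - <<'E'
from h import *
for n in("scene","top"):
    im,d=manip.camera(n); cv2.imwrite(f"pics/{n}1.png",im)
    K,R,t=cal(n);p=K@(R@manip.get_obs()['position']+t);print(n,p[:2]/p[2])
print(manip.get_obs()['position'],manip.get_obs()['ft_force'],manip.get_obs()['clock'])
im=cv2.imread('pics/scene1.png');cv2.imwrite('pics/sc1.png',cv2.resize(im[120:270,205:355],None,fx=4,fy=4,interpolation=cv2.INTER_CUBIC))
E
```

```text
clock: 2.1
position: [0.4686, 0.1403, 0.1403]
ee_rot: [0.994, 0.111, 0.0, 0.0]
ft_force: [0.3, -0.1, -0.3]
grip_width: 0.001
clock: 2.35
position: [0.468, 0.1422, 0.1412]
ee_rot: [0.994, 0.112, -0.0, -0.0]
ft_force: [-0.6, -0.0, -0.2]
grip_width: -0.001
scene [266.84431262 191.44583816]
top [245.76748668 251.4832581 ]
[0.46793578 0.14296299 0.14161867] [0.12481805 0.706672   0.0923397 ] 2.45
```

View pics/sc1.png

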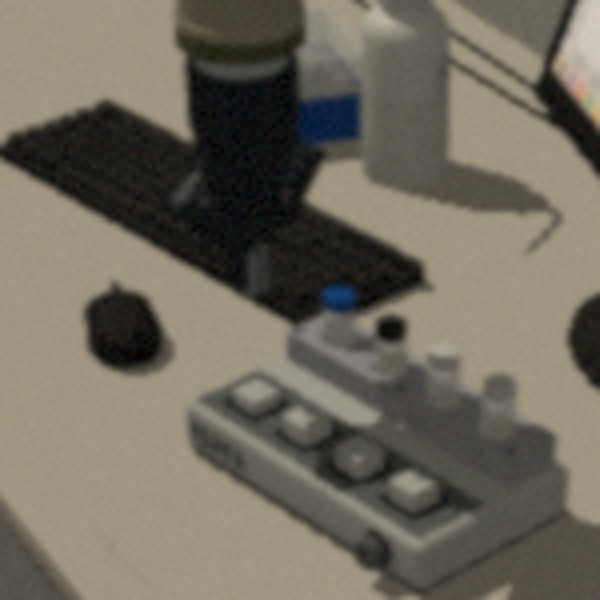

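View pics/top1.png

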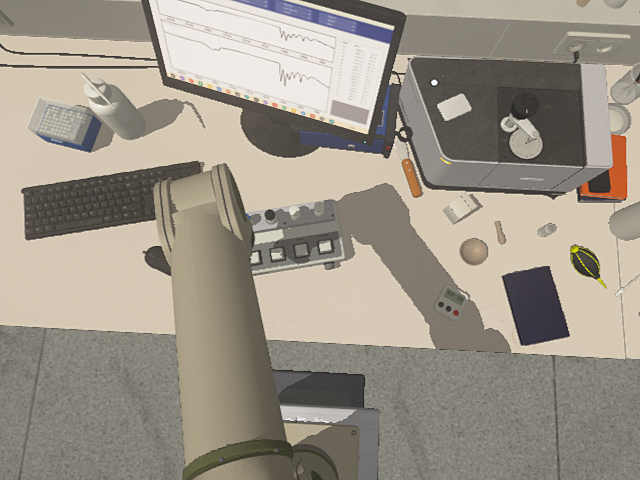

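The closed tip shows at about (269,194) in the scene view. It projects to (267,191), so the tip is where it should be. I'll descend over key 1.

```bash
python3 -m crank '[[[0,0,-0.3,0,0,0,0],[0,0,-0.3,0,0,0,0],[0,0,-0.3,0,0,0,0],[0,0,-0.2,0,0,0,0],[0,0,-0.1,0,0,0,0],[0,0,-0.05,0,0,0,0],[0,0,0,0,0,0,0],[0,0,0,0,0,0,0]]]'; python3 - <<'E'
from h import *
import time
print(manip.get_obs()['position'],manip.get_obs()['ft_force'])
E
```

```text
clock: 3.45
position: [0.4682, 0.1424, 0.0668]
ee_rot: [0.994, 0.113, 0.0, -0.0]
ft_force: [0.6, -0.1, -0.1]
grip_width: -0.003
[0.46817651 0.14237626 0.06675015] [ 0.55993589 -0.1204701  -0.127146  ]
```

```bash
python3 -m crank '[[[0,0,-0.05,0,0,0,0],[0,0,-0.05,0,0,0,0],[0,0,0,0,0,0,0],[0,0,0,0,0,0,0]]]';python3 -m crank '[[[0,0,-0.02,0,0,0,0],[0,0,0,0,0,0,0]]]';python3 -m crank '[[[0,0,-0.02,0,0,0,0],[0,0,0,0,0,0,0]]]';
```

```text
clock: 3.95
position: [0.4679, 0.1422, 0.0603]
ee_rot: [0.994, 0.113, -0.0, 0.0]
ft_force: [0.0, 0.2, -0.8]
grip_width: -0.002
clock: 4.2
position: [0.4678, 0.1422, 0.0591]
ee_rot: [0.994, 0.113, -0.0, -0.0]
ft_force: [0.4, -0.4, 0.8]
grip_width: -0.001
clock: 4.45
position: [0.4679, 0.1423, 0.058]
ee_rot: [0.994, 0.113, 0.0, -0.0]
ft_force: [-1.0, -0.4, 2.5]
grip_width: 0.0
```

There was no contact at 60.3 mm, but 2.5 N at 58.0 mm, so key 1 sits low and does not give. I'll hold one more reading, lift to about 80 mm and move on to key 2 (+12.3, −53.6 mm).

```bash
python3 -m crank '[[[0,0,0,0,0,0,0]]]';python3 -m crank '[[[0,0,0.1,0,0,0,0],[0,0,0.25,0,0,0,0],[0.05,-0.2,0,0,0,0,0],[0.05,-0.25,0,0,0,0,0],[0.05,-0.25,0,0,0,0,0],[0.055,-0.19,0,0,0,0,0],[0,0,0,0,0,0,0],[0,0,0,0,0,0,0]]]'
```

```text
clock: 4.58
position: [0.468, 0.1422, 0.0581]
ee_rot: [0.994, 0.112, 0.0, -0.0]
ft_force: [-0.6, 0.4, 2.6]
grip_width: 0.001
clock: 5.58
position: [0.4801, 0.0892, 0.0788]
ee_rot: [0.994, 0.113, -0.0, -0.0]
ft_force: [-0.0, 0.5, -0.0]
grip_width: -0.0
```

```bash
python3 -m crank '[[[0,0,-0.1,0,0,0,0],[0,0,-0.1,0,0,0,0],[0,0,0,0,0,0,0],[0,0,0,0,0,0,0]]]'
```

```text
clock: 6.08
position: [0.4802, 0.0889, 0.0669]
ee_rot: [0.994, 0.113, -0.0, 0.0]
ft_force: [0.1, -0.2, 0.3]
grip_width: -0.004
```

```bash
python3 -m crank '[[[0,0,-0.05,0,0,0,0],[0,0,-0.02,0,0,0,0],[0,0,0,0,0,0,0]]]';python3 -m crank '[[[0,0,-0.02,0,0,0,0],[0,0,0,0,0,0,0]]]';python3 -m crank '[[[0,0,-0.02,0,0,0,0],[0,0,0,0,0,0,0]]]';python3 -m crank '[[[0,0,0,0,0,0,0]]]'
```

```text
clock: 6.45
position: [0.4802, 0.0889, 0.0627]
ee_rot: [0.994, 0.113, 0.0, -0.0]
ft_force: [-0.1, -0.3, 1.2]
grip_width: -0.008
clock: 6.7
position: [0.4802, 0.0889, 0.0615]
ee_rot: [0.994, 0.113, 0.0, -0.0]
ft_force: [-0.2, 0.8, 2.3]
grip_width: -0.001
clock: 6.95
position: [0.4802, 0.0889, 0.0603]
ee_rot: [0.994, 0.113, 0.0, -0.0]
ft_force: [-0.5, -0.9, 2.8]
grip_width: 0.002
clock: 7.08
position: [0.4802, 0.0889, 0.0604]
ee_rot: [0.994, 0.113, 0.0, -0.0]
ft_force: [0.3, 0.3, 2.4]
grip_width: 0.004
```

Key 2 sits at 63 mm and gives softly (2.4 N at 2.6 mm), so it is free. Next is key 3.

```bash
python3 -m crank '[[[0,0,0.11,0,0,0,0],[0,0,0.2,0,0,0,0],[0.05,-0.2,0,0,0,0,0],[0.05,-0.25,0,0,0,0,0],[0.05,-0.25,0,0,0,0,0],[0.055,-0.19,0,0,0,0,0],[0,0,0,0,0,0,0],[0,0,0,0,0,0,0]]]'; python3 -m crank '[[[0,0,-0.1,0,0,0,0],[0,0,-0.1,0,0,0,0],[0,0,0,0,0,0,0],[0,0,0,0,0,0,0]]]'
```

```text
clock: 8.07
position: [0.4924, 0.0358, 0.0788]
ee_rot: [0.994, 0.113, -0.0, -0.0]
ft_force: [-0.6, 1.0, -0.1]
grip_width: 0.004
clock: 8.57
position: [0.4925, 0.0355, 0.0669]
ee_rot: [0.994, 0.113, -0.0, 0.0]
ft_force: [0.4, -0.5, -0.8]
grip_width: 0.0
```

```bash
python3 -m crank '[[[0,0,-0.05,0,0,0,0],[0,0,-0.02,0,0,0,0],[0,0,0,0,0,0,0]]]';python3 -m crank '[[[0,0,-0.02,0,0,0,0],[0,0,0,0,0,0,0]]]';python3 -m crank '[[[0,0,-0.02,0,0,0,0],[0,0,0,0,0,0,0]]]';python3 -m crank '[[[0,0,0,0,0,0,0]]]'
```

```text
clock: 8.95
position: [0.4925, 0.0355, 0.0627]
ee_rot: [0.994, 0.113, 0.0, -0.0]
ft_force: [-0.6, 0.1, 1.0]
grip_width: 0.002
clock: 9.2
position: [0.4925, 0.0355, 0.0616]
ee_rot: [0.994, 0.113, 0.0, -0.0]
ft_force: [-0.5, 0.1, 0.6]
grip_width: 0.0
clock: 9.45
position: [0.4925, 0.0355, 0.0603]
ee_rot: [0.994, 0.113, 0.0, -0.0]
ft_force: [-0.5, 0.6, 2.5]
grip_width: 0.004
clock: 9.57
position: [0.4925, 0.0355, 0.0604]
ee_rot: [0.994, 0.113, 0.0, -0.0]
ft_force: [-0.2, 0.4, 2.3]
grip_width: 0.0
```

Key 3 is free too, at 2.3 N. Next is key 4.

```bash
python3 -m crank '[[[0,0,0.11,0,0,0,0],[0,0,0.2,0,0,0,0],[0.05,-0.2,0,0,0,0,0],[0.05,-0.25,0,0,0,0,0],[0.05,-0.25,0,0,0,0,0],[0.055,-0.19,0,0,0,0,0],[0,0,0,0,0,0,0],[0,0,0,0,0,0,0]]]'; python3 -m crank '[[[0,0,-0.1,0,0,0,0],[0,0,-0.1,0,0,0,0],[0,0,0,0,0,0,0],[0,0,0,0,0,0,0]]]'
```

```text
clock: 10.58
position: [0.5047, -0.0176, 0.0788]
ee_rot: [0.994, 0.113, -0.0, -0.0]
ft_force: [0.3, 0.4, -0.0]
grip_width: -0.001
clock: 11.08
position: [0.5048, -0.0179, 0.0669]
ee_rot: [0.994, 0.113, -0.0, 0.0]
ft_force: [0.8, -0.3, -0.9]
grip_width: 0.001
```

```bash
python3 -m crank '[[[0,0,-0.05,0,0,0,0],[0,0,-0.02,0,0,0,0],[0,0,0,0,0,0,0]]]';python3 -m crank '[[[0,0,-0.02,0,0,0,0],[0,0,0,0,0,0,0]]]';python3 -m crank '[[[0,0,-0.02,0,0,0,0],[0,0,0,0,0,0,0]]]';python3 -m crank '[[[0,0,0,0,0,0,0]]]'
```

```text
clock: 11.45
position: [0.5048, -0.0179, 0.0627]
ee_rot: [0.994, 0.113, 0.0, -0.0]
ft_force: [0.1, -0.1, 1.3]
grip_width: 0.005
clock: 11.7
position: [0.5048, -0.0179, 0.0616]
ee_rot: [0.994, 0.113, 0.0, -0.0]
ft_force: [-0.1, 0.7, 1.0]
grip_width: -0.001
clock: 11.95
position: [0.5048, -0.018, 0.0603]
ee_rot: [0.994, 0.112, 0.0, -0.0]
ft_force: [0.2, 0.1, 2.1]
grip_width: 0.003
clock: 12.08
position: [0.5048, -0.0179, 0.0604]
ee_rot: [0.994, 0.113, 0.0, -0.0]
ft_force: [-0.6, 0.4, 2.8]
grip_width: -0.002
```

Key 4 is free as well (about 2.4 N), which leaves key 1 as the latched one. I'll go back to key 1 (−36.9, +160.2 mm) at height.

```bash
python3 -m crank '[[[0,0,0.11,0,0,0,0],[0,0,0.3,0,0,0,0],[-0.1,0.4,0,0,0,0,0],[-0.1,0.5,0,0,0,0,0],[-0.1,0.5,0,0,0,0,0],[-0.1,0.5,0,0,0,0,0],[-0.115,0.5,0,0,0,0,0],[-0.1,0.27,0,0,0,0,0]]]'; python3 -m crank '[[[0,0,0,0,0,0,0],[0,0,-0.15,0,0,0,0],[0,0,-0.15,0,0,0,0],[0,0,0,0,0,0,0],[0,0,0,0,0,0,0]]]'
```

```text
clock: 13.08
position: [0.4676, 0.1439, 0.0853]
ee_rot: [0.994, 0.113, 0.0, -0.0]
ft_force: [0.2, 0.1, -0.2]
grip_width: 0.002
clock: 13.7
position: [0.468, 0.1419, 0.0669]
ee_rot: [0.994, 0.112, -0.0, 0.0]
ft_force: [0.2, -0.3, 0.5]
grip_width: -0.004
```

```bash
python3 -m crank '[[[0,0,-0.06,0,0,0,0],[0,0,-0.06,0,0,0,0],[0,0,-0.04,0,0,0,0],[0,0,-0.03,0,0,0,0],[0,0,-0.02,0,0,0,0],[0,0,0,0,0,0,0],[0,0,0,0,0,0,0]]]'
```

```text
clock: 14.58
position: [0.4679, 0.1423, 0.0544]
ee_rot: [0.994, 0.113, 0.0, -0.0]
ft_force: [-1.7, -0.7, 5.1]
grip_width: -0.001
```

```bash
python3 -m crank '[[[0,0,-0.02,0,0,0,0],[0,0,0,0,0,0,0],[0,0,0,0,0,0,0]]]'; python3 -m crank '[[[0,0,-0.01,0,0,0,0],[0,0,0,0,0,0,0],[0,0,0,0,0,0,0]]]'
```

```text
clock: 14.95
position: [0.4679, 0.1423, 0.0532]
ee_rot: [0.994, 0.113, 0.0, -0.0]
ft_force: [-2.5, -0.7, 5.4]
grip_width: 0.003
clock: 15.32
position: [0.4679, 0.1423, 0.0531]
ee_rot: [0.994, 0.112, 0.0, -0.0]
ft_force: [-5.4, -0.9, 12.0]
grip_width: 0.002
```

The key is on its stop, at 12 N and 53.1 mm. I'll lift clear and back off so the top camera can see it.

```bash
python3 -m crank '[[[0,0,0.1,0,0,0,0],[0,0,0.2,0,0,0,0],[0,0,0.5,0,0,0,0],[0,0,0.7,0,0,0,0],[0,0.6,0.6,0,0,0,0],[0,0.8,0,0,0,0,0],[0,0.8,0,0,0,0,0],[0,0.8,0,0,0,0,0]]]'; python3 -m crank '[[[0,0.6,0,0,0,0,0],[0,0.3,0,0,0,0,0],[0,0,0,0,0,0,0],[0,0,0,0,0,0,0]]]'; python3 - <<'E'
from h import *
im,d=manip.camera('top'); cv2.imwrite("pics/top2.png",im)
d0=np.load('pics/top0.npy')
for u,v in((253,258),(277,254),(301,250),(325,246)):
    print([pt('top',u,v,np.median(x[v-2:v+3,u-2:u+3])).round(4)[2] for x in(d0,d)])
im,d=manip.camera('scene'); cv2.imwrite("pics/scene2.png",im)
cv2.imwrite('pics/sc2.png',cv2.resize(im[120:270,205:355],None,fx=4,fy=4,interpolation=cv2.INTER_CUBIC))
E
```

```text
clock: 16.32
position: [0.4678, 0.3237, 0.1792]
ee_rot: [0.994, 0.112, 0.0, -0.0]
ft_force: [0.5, 0.2, -0.4]
grip_width: -0.0
clock: 16.82
position: [0.4686, 0.3744, 0.1787]
ee_rot: [0.994, 0.111, 0.0, 0.0]
ft_force: [-0.8, -0.2, -0.7]
grip_width: 0.001
[np.float64(0.0587), np.float64(0.0622)]
[np.float64(0.0626), np.float64(0.0621)]
[np.float64(0.0619), np.float64(0.0617)]
[np.float64(0.0624), np.float64(0.0621)]
```

View pics/top2.png

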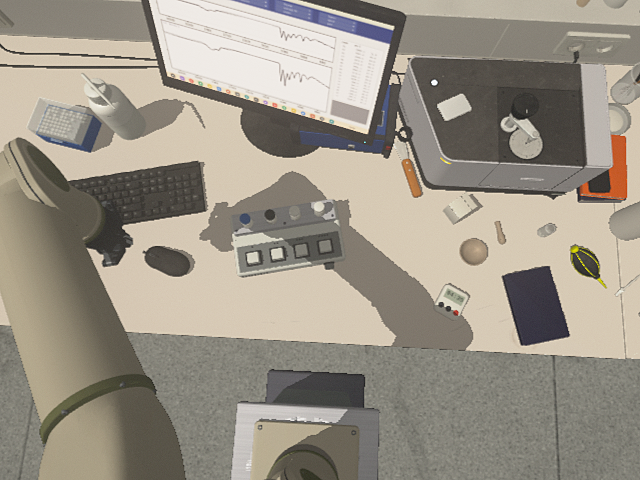

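View pics/sc2.png

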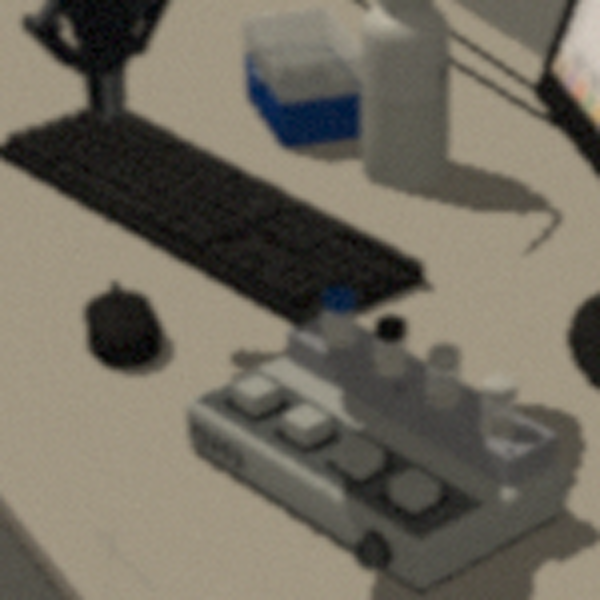

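All four keys now read 61.7–62.2 mm, with key 1 up from 58.7. The vials, the mouse at (168,261), the timer, carton, mortar and pestle have not moved, and the arm is clear.

```bash
python3 -c "
from workcell import manip
print(manip.hand_in(), manip.get_obs()['clock'])"
```

```text
the job is handed in; nothing more can be done
the job is handed in; nothing more can be done
```

All four stations should now be off: key 1 was the latched one, and it came back up when I pressed it down and let go. I handed the job in at about 17 s; no verdict was reported.

- **Taps:** I tapped the keys lightly from left to right with the closed fingertips. Key 1 showed no contact until about 59 mm, then 2.6 N at 58 mm with hardly any give. Keys 2 to 4 met the finger at about 63 mm and gave about 2.6 mm at roughly 2.4 N, so they are free.
- **Release:** I pressed key 1 to its stop (53.1 mm, 12 N at the end) and lifted off.
- **Last checks:** Depth put the four key tops at 62.2, 62.1, 61.7 and 62.1 mm; key 1 had read 58.7 mm before. That is 0.8–1.3 mm under the nominal 63 mm. The untouched free keys read 61.9–62.6 mm at the start, so I put this down to camera calibration. By eye, the vials, mouse, timer, carton, mortar and pestle had not moved, and the arm stood clear of everything.

The force readings carried about 0.5 N of noise. No checks failed.

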